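# Shut the cheese away for the night

### The job

Shut the cheese away so that it does not dry out: with the fingertips, gently push the drawer that holds the round cheeses fully home, and push the propped-up lid of the cheese keeper down until it lies flat on its box, in either order. Do not pinch, lift or slam anything, leave the knife drawer standing open as it is, and do not disturb the jars, cheeses and other things standing about.

Things in the scene. Friction and masses are not known exactly. Their poses are not given: they have to be found in the camera images.
- cheese_drawer: the drawer to shut: a small wooden drawer of the chest, holding two round pale cheeses (54 mm across, 36 mm high). Origin at the centre of the back of its front panel, at the drawer's underside (7 mm above the table); x points into the chest (the way it shuts), z up. Front panel 126 mm wide, from 2 to 72 mm above the origin, 12 mm thick, towards -x. It takes about 2 N to slide.
- cheese_front (a point): centre of the flat outer face of that drawer's front panel, 45 mm above the table; same axes as the drawer. The panel is plain, with a shallow dark strip and no handle
- cheese_tray: the inside of the cheese drawer (walls and floor, 5 to 60 mm above the table, and the inner side of the front panel, up to 78 mm): not to be gripped; origin as the drawer
- cheese_slide (a joint): how far the cheese drawer stands open, m: 0 is fully home, starts at 0.06 to 0.10
- knife_drawer: the neighbouring drawer, of the same build, holding two cheese knives with wooden handles; origin and axes as for the cheese drawer. It may be left or right of it, 128 mm away, and stands open too: to be left open as it is
- knife_front (a point): centre of the outer face of the knife drawer's front panel, 45 mm above the table
- chest: the low wooden chest that holds the two drawers side by side, fixed to the table, 200 mm deep, 270 mm wide, 85 mm high. Origin on the table, 40 mm behind the chest's front plane, halfway across; x points to its back, its front faces the robot. It stands left or right of the keeper.
- keeper: open-topped wooden cheese keeper box fixed to the table, 180 x 180 mm, 90 mm high, with a hinged lid. Origin under its centre; x points to its back, where the hinge is; front faces the robot
- lid_hinge_axis (a point): centre of the lid's hinge line, on the keeper's back rim (90 mm behind the keeper's origin, 94 mm above the table); the line runs along the keeper's y
- lid: the keeper's lid: plain wooden board 184 x 184 mm, 10 mm thick, reaching from the hinge line towards its own -x; origin on the hinge line in its lower face, z out of its top face. Stiff hinge: the lid stays at any angle and must be pushed all the way down, with 3 N or so near its front edge.
- lid_liner: 3 mm cork liner that covers the lid's whole underside; origin as the lid. Only a finger put under the lid can touch it.
- lid_hinge (a joint): angle of the lid, rad: 0 is shut flat on the box, starts at 0.8 to 1.2 (propped up, leaning towards the robot)
- round_a: loose round pale cheese in the front of the cheese drawer, 54 mm across, 36 mm high; origin under its centre
- round_b: the second such cheese, behind the first
- keeper_cheese: loose cheese wheel in the keeper box, 110 mm across, 50 mm high; origin under its centre
- knife_0: loose cheese knife lying in the knife drawer, about 110 mm long, 24 mm wide, 14 mm high
- knife_1: the second cheese knife in the knife drawer
- jar_a: loose glass jar with metal lid, 52 mm across, 75 mm high, between the chest and the keeper; origin under its centre
- jar_b: a second such jar, behind the first
- bottle: loose green bottle, 68 mm across, 240 mm high, near the far edge; origin under its centre
- small_wheel: loose small yellow cheese wheel, 64 mm across, 34 mm high, on the table in front of the keeper; origin under its centre
- log: loose white cheese log lying on the back of the chest's top, 38 mm thick, 75 mm long; origin under its centre
- bowl: loose white bowl, 110 mm across, 50 mm high, at the left; origin under its centre
- spatula: loose spatula lying at the right, 280 mm long
Not all that is in view belongs to the job. Leave any turquoise look-alike of the jar_a alone.

How it is judged:
By the outcome, as a careful person would: the job done as asked, in the order asked, and still so for the second after the job is handed in, with the robot touching nothing.
It also fails if it takes over 50 s, if anything falls off the work surface, if the arm or the gripper's body presses on something with over 40 N, if the wrist force passes 120 N, or if a joint passes its speed limit or range.

### The arm

A 6-joint arm with a two-finger parallel gripper is mounted at the origin on the work surface. World frame = base frame: x ahead of the robot, y to its left, z up, the work surface at z = 0. Lengths are in mm, angles in rad, forces in N, time in s.
With the tool pointing down it reaches from about 400 to 925 mm from the base axis. Payload 12.5 kg.
Tool frame: the origin (TCP) lies midway between the tips of the shut fingers; the grasp point (between the pads) lies 19 mm behind it; z points along the fingers, y is the line along which they close (so a half turn about z gives the same grasp; the last joint's range is limited). The gripper opens to 95 mm and grips with 3 to 60 N. Pads are 20 mm wide; open, the fingers measure 119 mm over their backs; the gripper's body (75 mm by 180 mm) begins 59 mm behind the grasp point.
Start: joints at [1.049, 0.491, 1.559, -0, 1.092, -0.106], TCP at [252.437, 571.771, 214.661] pointing down, gripper open.
Joint ranges: [-3.1, 3.1], [-0.84, 2.19], [0.05, 2.79], [-1.13, 4.28], [0.06, 2.93], [-2.69, 2.69]. Speed limits (rad/s): [2.22, 2.22, 2.79, 3.14, 3.14, 3.14].

### API

Orientations are given as [roll, pitch, yaw] about the fixed x, y, z axes, in that order (R = Rz(yaw) Ry(pitch) Rx(roll)).
In Python, from cell import env gives the robot as it stands.
- The arm moves only by the tool arm_command, never from a script. Its argument "targets" is a list of rows, each a list of 5 numbers: the shift along the tool's x, y, z in mm, then the turn about the tool's z in degrees, then the opening, from 0 (shut) to 1 (fully open). In form: [[tx, ty, tz, roll, fingers], ...]. A call has 1 to 5 rows; each row is the pose to reach, as a shift and turn from the pose commanded when the call began, along the tool's axes at that moment; what a row does not reach only later rows make up. A row lasts 1/10 s, in which the tool goes at most 50 mm and 8.59 degrees, less where a joint would pass 70% of its speed; a pose out of reach is approached as far as the arm can. A call with a gripper value outside its range is refused whole. The fingers move at their own pace and stop on an object; the grip force is fixed at half the most. Time passes only in rows, so rows that repeat a pose let the fingers close. It gives the time, the measured TCP pose, the force, the opening and the grip force at its end, in the units of the state.
- env.state(): the state, without advancing time (a new reading comes with each control period).
- env.read_camera(name): name is "scene" or "top" or "wrist"; returns a dict with "frame" (400x640x3 uint8, red, green, blue), "vertical_fov" (degrees; the focal length in pixels is half the picture's height over the tangent of half this angle, whatever the lens; pixels are square), "cx", "cy" (the principal point, pixels), "world_from_camera" (4x4, takes a point from camera to world coordinates); the wrist camera has in their place "hand_eye" (4x4, takes a point from camera to tool coordinates, whose origin is the TCP and whose axes are the flange's). Camera axes: x right, y down, z forward; pixel columns grow to the right and rows downward; lengths in mm; the calibration is good to about 2 mm. The wrist camera is an equidistant fisheye: a pixel r from the principal point sees the ray r / f radians off the axis. A picture is of the moment at which its call begins: read the wrist's pose just before it. There is no depth.
- env.job_done(): hands the job in; it is judged then, once.
The state is a dict: "t": time; "joints": joint angles; "qvel": joint speeds; "tau": joint torques, N m; "eef_pos": TCP position; "tcp_rot": TCP orientation; "ft_force": force on the tool from outside, world axes, zero at the start; "moment": the same for the moment, N m; "opening": opening from 0.0 (shut) to 1.0 (fully open); "grip_force": force on a finger pad.
Only numpy, scipy, OpenCV 4.12 (cv2) and the standard library are available. Lean on these libraries where they do the work, as an engineer would, in place of code of your own. Each camera call takes 0.05 s, during which the arm holds its last target. There are 200 camera calls.

## Working session

There is one attempt and no reset: what is moved stays moved. The work goes in short steps, Python scripts to look and compute and a tool call to move; the robot and the scene stay as the last step left them, time stands still between calls to the robot, and variables do not carry over. Pictures are saved under pics/ and viewed, at most 10 in all, crops included, and the job is handed in when it is done.

Besides the shell and the picture viewer there is one more tool, called after ">>>" as name(argument=value, ...), one argument or row to a line, values as JSON. arm_command: Moves the arm, as the interface text tells. Its arguments: {"type":"object","properties":{"targets":{"type":"array","items":{"type":"array","items":{"type":"number"}}}},"required":["targets"]}

```bash
mkdir -p pics
cat > h.py <<'E'
import numpy as np,cv2
from cell import env
def snap(n,f):
    c=env.read_camera(n);cv2.imwrite('pics/'+f,c['frame'][:,:,::-1]);return c
def ray(c,u,v):
    f=200/np.tan(np.radians(c['vertical_fov'])/2);T=np.array(c['world_from_camera'])
    d=T[:3,:3]@np.array([(u-c['cx'])/f,(v-c['cy'])/f,1]);return T[:3,3],d
def atz(c,u,v,z):
    o,d=ray(c,u,v);return (o+d*(z-o[2])/d[2]).round(1)
def proj(c,p):
    f=200/np.tan(np.radians(c['vertical_fov'])/2);T=np.linalg.inv(np.array(c['world_from_camera']))
    q=T[:3,:3]@np.array(p,float)+T[:3,3];return np.array([c['cx']+f*q[0]/q[2],c['cy']+f*q[1]/q[2]]).round(1)
E
python3 - <<'E'
from h import *
import pickle
c={n:snap(n,n+'0.png') for n in('scene','top')}
pickle.dump(c,open('c0.pkl','wb'))
s=env.state();print(s)
for n in c:print(n,c[n]['vertical_fov'],np.round(c[n]['world_from_camera'],2).tolist())
E
```

```text
{'t': 0.1, 'joints': array([ 1.04944884e+00,  4.91496793e-01,  1.55939006e+00,  2.41916969e-06,
        1.09168647e+00, -1.05640807e-01]), 'qvel': array([ 0.00090049, -0.00032956, -0.00192593, -0.00102661,  0.00050011,
        0.00196089]), 'tau': array([ 2.80588465e-03, -6.13627195e+01, -2.58608115e+01,  6.94302586e-02,
        4.69900563e-02, -9.94635593e-05]), 'eef_pos': array([252.29371261, 571.58382834, 214.12119273]), 'tcp_rot': array([-3.14061768e+00, -1.05539924e-04,  2.72588481e+00]), 'ft_force': array([0.83006721, 0.25996982, 0.20905641]), 'moment': array([-0.00662016, -0.04990511,  0.01173209]), 'grip_force': 0.0, 'opening': 0.9967618365441822}
scene 44.95453964150267 [[0.6, 0.53, -0.6, 1468.51], [0.8, -0.4, 0.44, -665.18], [-0.0, -0.75, -0.67, 1065.23], [0.0, 0.0, 0.0, 1.0]]
top 48.134061741103 [[-0.01, -0.98, 0.19, 330.76], [-1.0, 0.01, -0.02, 8.31], [0.01, -0.19, -0.98, 1489.71], [0.0, 0.0, 0.0, 1.0]]
```

View pics/scene0.png

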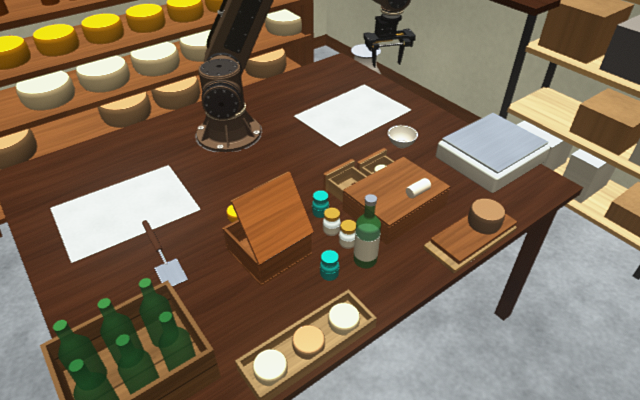

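View pics/top0.png

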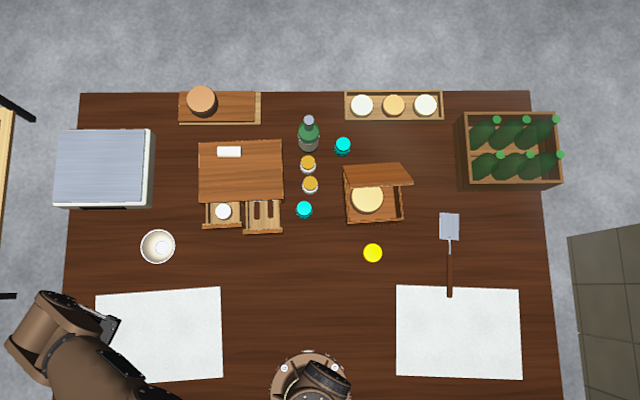

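The scene picture shows the chest with two open drawers at about (370,180) and the propped lid at (270,215). In the top view there are two drawers that could be taken for each other: left (222,213), holding a pale round, and right (262,215), holding dark knives. The left one fits the description. The keeper is at (370,195), with turquoise look-alikes at (304,209) and (343,146). I'll check the choice in a close crop.

Run:
```python
import cv2
a=cv2.imread('pics/top0.png')[130:270,190:420]
cv2.imwrite('pics/crop.png',cv2.resize(a,None,fx=3.4,fy=3.4,interpolation=cv2.INTER_CUBIC))
```

```text
(no output)
```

View pics/crop.png

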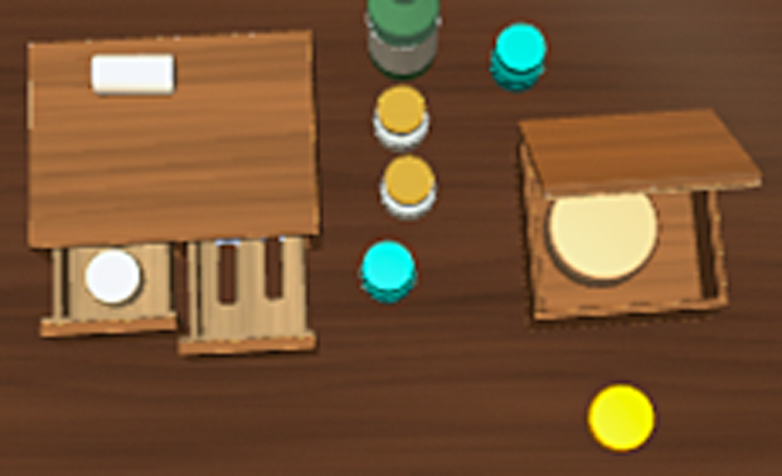

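The crop confirms it. The left drawer (110,280) holds a round pale cheese, and the right one (245,290) holds two knives. The lid's free edge runs (545,193)–(762,185), its hinge edge runs (520,122)–(712,110), and the small wheel is at (621,417).

Run:
```python
from h import *
import pickle
from scipy.optimize import least_squares
c=pickle.load(open('c0.pkl','rb'))['top']
P=lambda x,y,z:atz(c,190+x/3.4,130+y/3.4,z)
for n,a in dict(chestL=(30,247,85),chestR=(320,235,85),cfL=(42,328,79),cfR=(176,321,79),kfL=(180,348,79),kfR=(316,341,79),boxFL=(535,318,90),boxFR=(728,303,90),hL=(520,118,104),hR=(712,108,104),wheel=(621,417,34),tq=(388,268,75),jar=(408,182,75)).items():print(n,P(*a))
# fit keeper: x,y,yaw,angle
obs=np.array([[535,318],[728,303],[545,193],[762,185],[520,122],[712,110]])/3.4+[190,130]
def pts(p):
    x,y,w,q=p;R=np.array([[np.cos(w),-np.sin(w),0],[np.sin(w),np.cos(w),0],[0,0,1]])
    L=[[-90,90,90],[-90,-90,90]]
    f=lambda r,yy,t:[90-r*np.cos(q)+t*np.sin(q),yy,94+r*np.sin(q)+t*np.cos(q)]
    L+=[f(184,92,10),f(184,-92,10),f(0,92,10),f(0,-92,10)]
    return (R@np.array(L).T).T+[x,y,0]
r=least_squares(lambda p:(np.array([proj(c,v) for v in pts(p)])-obs).ravel(),[700,-130,0,1],diff_step=1e-3,x_scale=[100,100,.1,.1])
print(r.x,r.fun.round(1));print(pts(r.x).round())
```

```text
chestL [591.  344.5  85. ]
chestR [600.1  73.7  85. ]
cfL [515.5 332.1  79. ]
cfR [520.9 208.   79. ]
kfL [495.6 203.8  79. ]
kfR [500.9  77.7  79. ]
boxFL [ 519.  -125.8   90. ]
boxFR [ 531.4 -306.1   90. ]
hL [ 707.  -115.3  104. ]
hR [ 715.4 -297.1  104. ]
wheel [ 430.7 -210.8   34. ]
tq [569.8  10.2  75. ]
jar [652.7  -9.5  75. ]
[ 613.36847325 -211.98360452    0.            0.95428477] [-1.3 -1.3 -1.1  2.5 -0.6 -0.9  0.2  1.   1.4 -2.2  1.9  0.9]
[[ 523. -122.   90.]
 [ 523. -302.   90.]
 [ 605. -120.  250.]
 [ 605. -304.  250.]
 [ 712. -120.  100.]
 [ 712. -304.  100.]]
```

>>> arm_command(
  targets=[
    [-64, -38, 0, -8, 0],
    [-124, -74, 10, -16, 0],
    [-184, -110, 20, -24, 0],
    [-225, -135, 30, -26, 0],
    [-225, -135, 30, -26, 0],
  ],
)

```text
t: 0.6
eef_pos: [395.5, 368.4, 186.8]
tcp_rot: [3.142, -0.0, -3.102]
ft_force: [1.4, -0.0, 0.0]
opening: 0.635
grip_force: 0.0
```

>>> arm_command(
  targets=[
    [-30, -40, 0, 0, 0],
    [-60, -80, 10, 0, 0],
    [-63, -90, 50, 0, 0],
    [-63, -90, 80, 0, 0],
    [-63, -90, 80, 0, 0],
  ],
)

```text
t: 1.1
eef_pos: [459.9, 281.1, 104.0]
tcp_rot: [-3.139, -0.006, -3.105]
ft_force: [0.1, 0.6, 0.8]
opening: 0.213
grip_force: 0.0
```

>>> arm_command(
  targets=[
    [0, 0, 20, 0, 0],
    [0, 0, 40, 0, 0],
    [0, 0, 62, 0, 0],
    [0, 0, 62, 0, 0],
    [0, 0, 62, 0, 0],
  ],
)

```text
t: 1.6
eef_pos: [461.5, 283.0, 46.3]
tcp_rot: [3.141, 0.0, -3.103]
ft_force: [-0.2, -0.7, 0.1]
opening: 0.005
grip_force: 0.0
```

Run:
```python
from h import *
s=env.state();print(s['eef_pos'],s['tcp_rot'],s['opening'])
a=snap('top','t1.png')['frame'][130:270,190:420,::-1]
cv2.imwrite('pics/t1c.png',cv2.resize(a,None,fx=3.4,fy=3.4,interpolation=cv2.INTER_CUBIC))
```

```text
[461.49966858 283.03698938  46.26953544] [ 3.14135089e+00  4.77404071e-04 -3.10296568e+00] 0.005315732247067345
```

View pics/t1c.png

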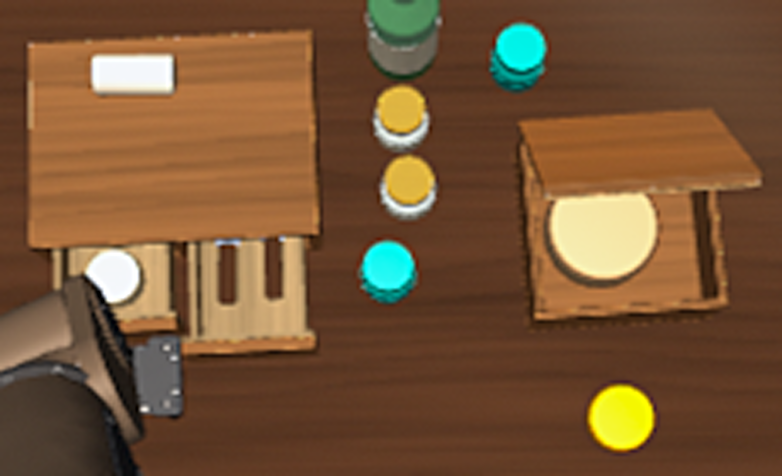

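The picture shows the arm's wrist over the left drawer's front, clear of both drawers, with nothing disturbed. I'll centre on the panel and push along the drawer's axis.

>>> arm_command(
  targets=[
    [0, -7, 0, 0, 0],
    [-10, -13, 0, 0, 0],
    [-22, -13, 0, 0, 0],
    [-32, -13, 0, 0, 0],
    [-36, -13, 0, 0, 0],
  ],
)

```text
t: 2.15
eef_pos: [499.4, 270.9, 45.2]
tcp_rot: [3.141, 0.001, -3.104]
ft_force: [-0.4, 0.5, 0.5]
opening: 0.006
grip_force: 0.0
```

>>> arm_command(
  targets=[
    [-5, 0, 0, 0, 0],
    [-10, 0, 0, 0, 0],
    [-15, 0, 0, 0, 0],
    [-20, 0, 0, 0, 0],
    [-25, 0, 0, 0, 0],
  ],
)

```text
t: 2.65
eef_pos: [522.8, 271.8, 45.0]
tcp_rot: [-3.141, -0.001, -3.104]
ft_force: [-1.5, -1.2, -1.8]
opening: 0.006
grip_force: 0.8
```

>>> arm_command(
  targets=[
    [-5, 0, 0, 0, 0],
    [-10, 0, 0, 0, 0],
    [-15, 0, 0, 0, 0],
    [-20, 0, 0, 0, 0],
    [-25, 0, 0, 0, 0],
  ],
)

```text
t: 3.15
eef_pos: [548.1, 272.9, 45.2]
tcp_rot: [3.141, 0.0, -3.104]
ft_force: [-1.4, 0.8, -0.4]
opening: 0.009
grip_force: 0.8
```

>>> arm_command(
  targets=[
    [-4, 0, 0, 0, 0],
    [-8, 0, 0, 0, 0],
    [-11, 0, 0, 0, 0],
    [-13, 0, 0, 0, 0],
    [-15, 0, 0, 0, 0],
  ],
)

```text
t: 3.65
eef_pos: [562.8, 273.4, 45.2]
tcp_rot: [3.141, 0.0, -3.104]
ft_force: [-1.6, 0.5, -1.3]
opening: 0.002
grip_force: 0.8
```

>>> arm_command(
  targets=[
    [-1, 0, 0, 0, 0],
    [-2, 0, 0, 0, 0],
    [-3, 0, 0, 0, 0],
    [-4, 0, 0, 0, 0],
    [-5, 0, 0, 0, 0],
  ],
)

```text
t: 4.15
eef_pos: [567.7, 273.6, 45.2]
tcp_rot: [3.141, 0.0, -3.104]
ft_force: [-2.1, 1.1, -0.3]
opening: 0.008
grip_force: 0.8
```

>>> arm_command(
  targets=[
    [-1, 0, 0, 0, 0],
    [-2, 0, 0, 0, 0],
    [-3, 0, 0, 0, 0],
    [-4, 0, 0, 0, 0],
    [-5, 0, 0, 0, 0],
  ],
)

```text
t: 4.65
eef_pos: [572.7, 273.7, 45.2]
tcp_rot: [3.142, 0.0, -3.104]
ft_force: [-5.8, 1.3, 2.1]
opening: 0.005
grip_force: 3.4
```

>>> arm_command(
  targets=[
    [-1, 0, 0, 0, 0],
    [-1, 0, 0, 0, 0],
    [-2, 0, 0, 0, 0],
    [-2, 0, 0, 0, 0],
  ],
)

```text
t: 5.05
eef_pos: [572.7, 273.7, 45.2]
tcp_rot: [-3.141, -0.004, -3.103]
ft_force: [-11.7, 1.4, 8.1]
opening: 0.007
grip_force: 6.1
```

The drawer has stopped against its stop: the position stays at 572.7 while the force rises to 12 N. I'll back off and lift while refitting the lid.

>>> arm_command(
  targets=[
    [5, 0, 0, 0, 0],
    [20, 0, 0, 0, 0],
    [45, 0, 0, 0, 0],
    [50, 0, -40, 0, 0],
    [50, 0, -90, 0, 0],
  ],
)

```text
t: 5.55
eef_pos: [523.1, 271.4, 134.5]
tcp_rot: [-3.14, -0.004, -3.103]
ft_force: [0.5, 1.1, -0.1]
opening: 0.005
grip_force: 0.0
```

>>> arm_command(
  targets=[
    [0, 0, -50, 0, 0],
    [0, 0, -100, 0, 0],
    [0, 0, -150, 0, 0],
    [0, 0, -190, -2, 0],
    [0, 0, -190, -2, 0],
  ],
)

```text
t: 6.05
eef_pos: [526.2, 272.3, 331.0]
tcp_rot: [3.139, 0.01, -3.068]
ft_force: [-0.5, 0.3, -0.0]
opening: 0.006
grip_force: 0.0
```

Run:
```python
from h import *
from scipy.optimize import least_squares
c=snap('top','t2.png')
obs=np.array([[535,318],[728,303],[545,193],[762,185],[520,122],[712,110]])/3.4+[190,130]
def pts(p):
    x,y,w,q=p[0]*100,p[1]*100,p[2],p[3];R=np.array([[np.cos(w),-np.sin(w),0],[np.sin(w),np.cos(w),0],[0,0,1]])
    f=lambda r,yy,t:[90-r*np.cos(q)+t*np.sin(q),yy,94+r*np.sin(q)+t*np.cos(q)]
    L=[[-90,90,90],[-90,-90,90],f(184,92,10),f(184,-92,10),f(0,92,10),f(0,-92,10)]
    return (R@np.array(L).T).T+[x,y,0]
r=least_squares(lambda p:(np.array([proj(c,v) for v in pts(p)])-obs).ravel(),[6.1,-2.1,.07,.95],diff_step=1e-2)
print(r.x,r.fun.round(1))
x,y,w=r.x[0]*100,r.x[1]*100,r.x[2]
for q in np.linspace(r.x[3],0,8):
    a=90-155*np.cos(q)+10*np.sin(q)+10;z=94+155*np.sin(q)+10*np.cos(q)
    print(round(q,2),(x+a*np.cos(w)).round(),(y+a*np.sin(w)).round(),z.round())
print(env.state()['eef_pos'],env.state()['ft_force'])
a=c['frame'][80:290,190:420,::-1]
cv2.imwrite('pics/t2c.png',cv2.resize(a,None,fx=2.8,fy=2.8,interpolation=cv2.INTER_CUBIC))
```

```text
[ 6.13412789 -2.12145242  0.0518503   0.95504793] [ 0.3  0.1  0.3  1.  -0.3  0.7  0.2 -0.7 -0.1 -0.7  0.3 -0.5]
0.96 632.0 -211.0 226.0
0.82 615.0 -212.0 214.0
0.68 599.0 -213.0 199.0
0.55 586.0 -214.0 183.0
0.41 575.0 -214.0 165.0
0.27 567.0 -215.0 145.0
0.14 561.0 -215.0 125.0
0.0 558.0 -215.0 104.0
[525.37190691 271.97651114 327.63514985] [-0.25971752 -0.20131702 -0.61525962]
```

View pics/t2c.png

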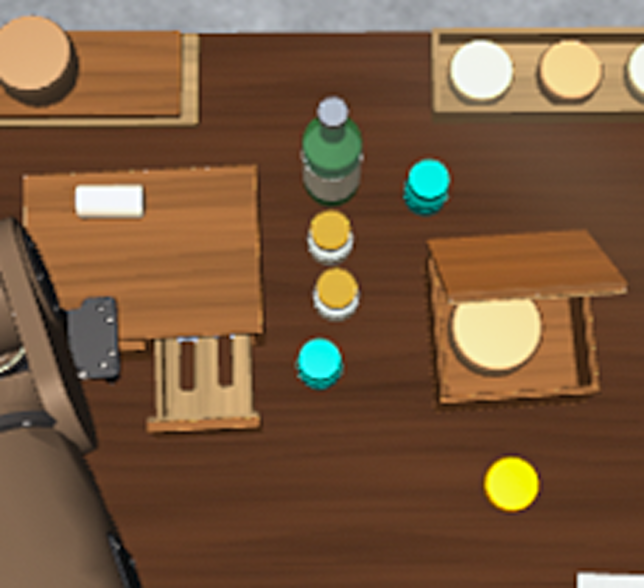

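The picture shows the cheese drawer home (its panel edge at (130,345) is by the chest), the knife drawer still open and the jars untouched. The lid fit is within 1 px. I'll cross over to just behind and above the lid's top face.

>>> arm_command(
  targets=[
    [-9, -45, 0, 0, 0],
    [-18, -90, 0, 0, 0],
    [-27, -135, 0, 0, 0],
    [-36, -180, 0, 0, 0],
    [-45, -225, 0, 0, 0],
  ],
)

```text
t: 6.6
eef_pos: [585.9, 48.8, 323.4]
tcp_rot: [3.142, -0.002, -3.069]
ft_force: [0.6, -0.8, 0.6]
opening: 0.01
grip_force: 0.0
```

>>> arm_command(
  targets=[
    [-9, -45, 0, 0, 0],
    [-18, -90, 0, 0, 0],
    [-27, -135, 0, 0, 0],
    [-36, -180, 0, 0, 0],
    [-45, -225, 0, 0, 0],
  ],
)

```text
t: 7.1
eef_pos: [647.2, -172.4, 323.1]
tcp_rot: [3.141, -0.002, -3.069]
ft_force: [1.2, 0.7, -0.4]
opening: 0.006
grip_force: 0.0
```

>>> arm_command(
  targets=[
    [-10, -20, 0, 0, 0],
    [-12, -38, 0, 0, 0],
    [-12, -38, 0, 0, 0],
    [-12, -38, 0, 0, 0],
  ],
)

```text
t: 7.5
eef_pos: [661.6, -206.8, 324.3]
tcp_rot: [3.141, -0.001, -3.069]
ft_force: [0.9, 0.8, 0.1]
opening: 0.009
grip_force: 0.0
```

>>> arm_command(
  targets=[
    [5, -1, 30, 0, 0],
    [8, -2, 60, 0, 0],
    [10, -2, 80, 0, 0],
    [10, -2, 84, 0, 0],
    [10, -2, 84, 0, 0],
  ],
)

```text
t: 8.0
eef_pos: [652.2, -209.0, 241.4]
tcp_rot: [3.141, -0.0, -3.068]
ft_force: [-1.6, 0.7, 0.5]
opening: 0.004
grip_force: 0.0
```

>>> arm_command(
  targets=[
    [5, 0, 3, 0, 0],
    [10, 0, 6, 0, 0],
    [15, 0, 10, 0, 0],
    [20, 0, 14, 0, 0],
    [25, 0, 17, 0, 0],
  ],
)

```text
t: 8.5
eef_pos: [626.8, -212.0, 224.2]
tcp_rot: [-3.141, 0.001, -3.069]
ft_force: [1.0, 0.1, 1.2]
opening: 0.004
grip_force: 0.9
```

>>> arm_command(
  targets=[
    [6, 0, 5, 0, 0],
    [12, 0, 10, 0, 0],
    [17, 0, 15, 0, 0],
    [22, 0, 20, 0, 0],
    [27, 0, 25, 0, 0],
  ],
)

```text
t: 9.0
eef_pos: [599.8, -213.9, 198.6]
tcp_rot: [3.141, -0.0, -3.069]
ft_force: [0.4, 0.4, 1.2]
opening: 0.002
grip_force: 0.8
```

>>> arm_command(
  targets=[
    [5, 0, 6, 0, 0],
    [9, 0, 11, 0, 0],
    [13, 0, 16, 0, 0],
    [17, 0, 22, 0, 0],
    [20, 0, 27, 0, 0],
  ],
)

```text
t: 9.5
eef_pos: [580.0, -215.3, 171.6]
tcp_rot: [3.141, 0.0, -3.069]
ft_force: [0.7, 0.6, 0.9]
opening: 0.003
grip_force: 0.6
```

>>> arm_command(
  targets=[
    [3, 0, 5, 0, 0],
    [6, 0, 11, 0, 0],
    [9, 0, 17, 0, 0],
    [12, 0, 22, 0, 0],
    [14, 0, 28, 0, 0],
  ],
)

```text
t: 10.0
eef_pos: [566.0, -216.4, 143.7]
tcp_rot: [3.142, -0.0, -3.069]
ft_force: [0.3, 1.1, -0.2]
opening: 0.004
grip_force: 0.6
```

>>> arm_command(
  targets=[
    [2, 0, 6, 0, 0],
    [4, 0, 12, 0, 0],
    [5, 0, 18, 0, 0],
    [6, 0, 23, 0, 0],
    [7, 0, 28, 0, 0],
  ],
)

```text
t: 10.5
eef_pos: [559.3, -216.9, 115.7]
tcp_rot: [3.141, -0.0, -3.069]
ft_force: [0.5, 0.7, 0.2]
opening: 0.004
grip_force: 0.5
```

>>> arm_command(
  targets=[
    [0, 0, 3, 0, 0],
    [0, 0, 6, 0, 0],
    [1, 0, 8, 0, 0],
    [1, 0, 10, 0, 0],
  ],
)

```text
t: 10.9
eef_pos: [558.4, -216.9, 106.1]
tcp_rot: [-3.142, 0.0, -3.069]
ft_force: [0.2, -0.1, 1.9]
opening: 0.002
grip_force: 0.5
```

>>> arm_command(
  targets=[
    [0, 0, 1, 0, 0],
    [0, 0, 2, 0, 0],
    [0, 0, 3, 0, 0],
    [0, 0, 4, 0, 0],
    [0, 0, 4, 0, 0],
  ],
)

```text
t: 11.4
eef_pos: [558.4, -217.0, 104.1]
tcp_rot: [-3.141, 0.001, -3.069]
ft_force: [-7.7, 2.4, 21.6]
opening: 0.006
grip_force: 10.7
```

At z = 104 (the lid's flat top height) the lid is seated, with 22 N. I'll lift off and check.

>>> arm_command(
  targets=[
    [0, 0, -5, 0, 0],
    [0, 0, -30, 0, 0],
    [0, 0, -80, 0, 0],
    [0, 0, -130, 0, 0],
    [0, 0, -180, 0, 0],
  ],
)

```text
t: 11.9
eef_pos: [558.1, -216.7, 284.1]
tcp_rot: [3.141, -0.0, -3.069]
ft_force: [1.1, -0.3, 0.4]
opening: 0.005
grip_force: 0.0
```

>>> arm_command(
  targets=[
    [0, 50, -20, 0, 0],
    [20, 95, -20, 0, 0],
    [50, 135, -20, 0, 0],
    [80, 165, -20, 0, 0],
    [80, 165, -20, 0, 0],
  ],
)

```text
t: 12.4
eef_pos: [463.3, -55.3, 302.7]
tcp_rot: [3.141, -0.0, -3.066]
ft_force: [-0.3, -0.1, -0.1]
opening: 0.004
grip_force: 0.0
```

Run:
```python
from h import *
c=snap('top','t3.png')
a=c['frame'][80:290,190:420,::-1]
b=snap('scene','s3.png')['frame'][140:290,210:460,::-1]
A=cv2.resize(a,(394,360),interpolation=cv2.INTER_CUBIC);B=cv2.resize(b,(400,240),interpolation=cv2.INTER_CUBIC)
o=np.zeros((360,794,3),np.uint8);o[:,:394]=A;o[:240,394:]=B
cv2.imwrite('pics/t3c.png',o)
s=env.state();print(s['t'],s['eef_pos'],s['ft_force'])
```

```text
12.5 [466.55275244 -57.80030756 302.77365574] [ 0.57861067 -0.42630331  0.2702538 ]
```

View pics/t3c.png

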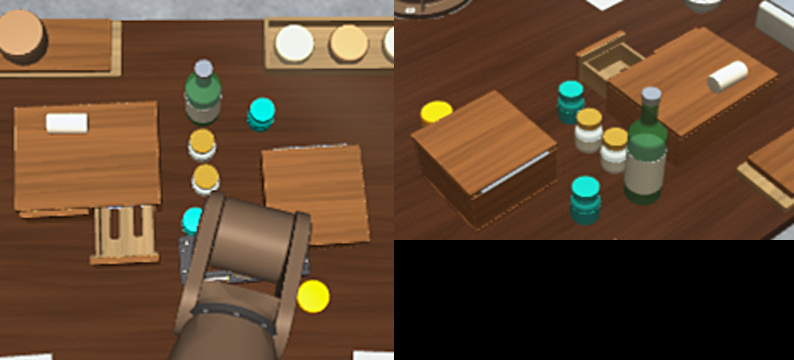

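The picture shows the lid flat on its box (315,195), the cheese drawer's panel against the chest (50,212), the knife drawer still open (125,235), and the jars, bottle, wheel and log in place.

```bash
python3 -c "
from cell import env
print(env.job_done())"
```

```text
the job is handed in; nothing more can be done
None
```

The cheese drawer is pushed fully home and the keeper lid lies flat on its box. The knife drawer is still open and nothing looked disturbed in the last pictures. I handed the job in at about 12.5 s, but no verdict came back.

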